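# Fit the battery pack into the pulse tester and lock it

## Task

The concrete pulse tester lies on its face with its battery bay open. Fit the grey battery pack: tip its brass-contact end under the lip of the bay and against the spring contacts, rock the other end down until the pack lies flat and fully home, then push the orange lock catch all the way over the pack's free end. Leave the stopwatch and the other loose tools where they lie.

Things in the scene. Friction and masses are not known exactly. Their poses are not given: they have to be found in the camera images.
- pack_center (a point): centre (half-way up) of the light grey battery pack, 84 (x) x 46 (y) x 22 mm (z), 0.16 kg, lying flat on the worktop, blue label up. x runs from its contact end to its ledge end (the orange arrowhead points to -x), y across, z up. Full height only over the middle 64 mm; a lower step at each end, level with the underside and full width. Grip it across the 46 mm width.
- tongue_tip (a point): middle of the end face of the pack's dark contact tongue, 42 mm from pack_center along the pack's -x, 4.5 mm above its underside. The tongue is 10 mm long, 9 mm high and 46 mm wide and carries the two brass contacts. Same axes as the pack.
- ledge (a point): middle of the top face of the pack's grey ledge, 37 mm from pack_center along the pack's +x, 12 mm above its underside. The ledge is 10 mm long, 46 mm wide, has no brass, and the lock catch slides over it. Same axes as the pack.
- tester: the pulse tester: a dark blue-grey box with orange corner bumpers, 190 (x) x 160 (y) x 52 mm (bumpers 56 mm), fixed, lying with its back up and its lip end (-x) towards the robot. Origin on the worktop under the casing's centre; z up. The bay point is at x = -15, z = +41 mm from it.
- bay (a point): spot in the battery bay where pack_center lies when the pack is home; then both have the same axes (x from lip end to catch end, y across, z up). It is 11 mm above the bay floor and 11 mm below the tester's back. The bay is 48 mm wide (1 mm to spare each side of the pack, 3 mm bevels at the top of the walls); its catch-end wall is at x = +42 mm, its lip-end wall at x = -45 mm.
- scoop (a point): middle of the floor of the finger scoop on the +y side of the bay, 28 mm below the tester's back, at y = +43 mm from the bay point; a like one is at y = -43 mm. Each scoop is open to the bay, 54 mm long (x = -27 to +27 mm) and reaches 38 mm outward from the bay wall, so fingers that hold the pack at its middle have room.
- lip_edge (a point): middle of the lower edge of the fixed lip, at x = -37, z = +1 mm from the bay point. The lip covers the bay from here to the lip-end wall; underside 12 mm above the bay floor, top level with the tester's back (3 mm bevel). It overhangs the pack's tongue by 5 mm, so the pack cannot go in level: tongue first, tilted 15 to 25 degrees, then rocked down.
- contacts (a joint): travel in m of the two brass spring contacts at the lip end: 0 at rest, when they stick out to x = -39 mm from the bay point, 3 to 8 mm above the bay floor; about 0.003 when the pack is home; 0.006 pushed back to the wall. They push along +x with 1.5 N at first touch, 3 N at home and 4.5 N fully back.
- thumb_piece (a point): centre of the lock catch's orange ribbed thumb piece, 14 (x) x 22 (y) x 13 mm, at the bay's +x end; its top stands 9.5 mm above the tester's back, its centre 3 mm above it. With the catch open it is 59.5 mm (+x) from the bay point. It slides only along the bay's x and is pushed towards the bay (-x) to lock: about 1.5 N of friction, stays where left.
- catch (a joint): travel of the lock catch in m: 0 = fully open, 0.009 = fully locked (at its stop). The tip of its 5 mm thick steel bolt then reaches 7 mm over the pack's ledge, 1.5 mm above it; if the ledge end is not down, the bolt strikes the pack and cannot close.
- stopwatch: black stopwatch lying face up, 71 x 60 x 19 mm, origin at its underside; not to be moved
- steel_rule: steel rule with a black grip bar lying flat, 205 x 25 x 11 mm, origin at its underside; not to be moved
- screwdriver: screwdriver with a wooden handle lying flat, 210 x 27 x 27 mm, origin at its underside; not to be moved
- spanner_13: open-ended spanner lying flat, 170 x 33 x 6 mm, origin at its underside; not to be moved
- soundness_mould_1: small brass split ring with two long needles, 180 x 31 x 30 mm, origin at its underside; not to be moved

How it is judged (in metres and radians):
On the way:
1. the pack lies flat and fully home in the bay, contact end under the lip (z of pack_center in the frame of bay between -0.002 and 0.002 m and x of pack_center in the frame of bay between -0.004 and 0.003 m and y of pack_center in the frame of bay between -0.003 and 0.003 m and angle between the z axis of pack_center and the z axis of bay, either way round below 0.04 rad and value of joint contacts above 0.0015 m), for 0.2 s.
At the end, for the whole second after the job is handed in: the pack lies flat in the bay (within 2 mm in height, 3 to 4 mm sideways, 0.04 rad of level), contact end under the lip with the spring contacts pressed back at least 1.5 mm, and the lock catch is pushed at least 7 of its 9 mm over the pack's free end (all of step 1 and value of joint catch above 0.007 m); the robot touches nothing.
It fails at once if the stopwatch or another loose tool is shifted by more than 25 mm (distance of any of stopwatch, steel_rule, screwdriver, spanner_13, soundness_mould_1 from where it was at the start of the episode above 0.025 m).
It also fails if it takes over 45 s, if anything falls off the work surface, if the arm or the gripper's body presses on something with over 40 N, if the wrist force passes 120 N, or if a joint passes its speed limit or range.

## Robot

A 6-joint arm with a two-finger parallel gripper is mounted at the origin on a cart in front of the work surface, level with it; the furniture and walls round the work are solid. World frame = base frame: x ahead of the robot, y to its left, z up, the work surface at z = 0. Lengths are in mm, angles in rad, forces in N, time in s.
With the tool pointing down it reaches from about 350 to 775 mm from the base axis. Payload 7.3 kg.
Tool frame: the origin (TCP) lies on the centre line of the jaws, within the pads' length; the fingertips stand 17 mm ahead of it and the grasp point (between the pads) lies 2 mm behind it; z points along the fingers, y is the line along which they close (so a half turn about z gives the same grasp; the last joint's range is limited). The gripper opens to 92 mm and grips with 3 to 60 N. Pads are 19 mm wide; open, the fingers measure 130 mm over their backs; the gripper's body (75 mm by 190 mm) begins 47 mm behind the grasp point.
Start: joints at [1.008, 0.342, 1.524, -0, 1.275, -0.146], TCP at [212.526, 480.079, 243.741] pointing down, gripper open.
Joint ranges: [-2.53, 2.53], [-0.77, 2.02], [0.04, 2.7], [-1, 4.14], [0.28, 2.66], [-3.11, 3.11]. Speed limits (rad/s): [2.57, 2.57, 3.14, 3.14, 3.14, 3.14].

## Interface

Orientations are given as [roll, pitch, yaw] about the fixed x, y, z axes, in that order (R = Rz(yaw) Ry(pitch) Rx(roll)).
In Python, from plant import bot gives the robot as it stands. The module is installed in compiled form; this text tells all that it offers.
- The arm moves only by the shell command python3 -m pendant 'ROWS'. ROWS is JSON, a list of rows, each a list of 3 entries, a list of its own where there are three numbers: the shift along the world's x, y, z as a fraction of full scale, then the turn, a rotation vector about the world's x, y, z as a fraction of full scale, then the opening, from -1 (shut) to 1 (fully open), so that 0 is half open. In form: [[[tx, ty, tz], [rx, ry, rz], claw], ...]. A call has exactly 10 rows; each row shifts and turns the commanded pose from where the row before left it; what a row does not reach is not made up. Full scale, the value 1, is 30 mm for a shift and 0.12 rad for a turn. A row lasts 1/12 s, in which the tool goes at most 41.7 mm and 7.16 degrees, less where a joint would pass 70% of its speed; a pose out of reach is approached as far as the arm can. A call with a number of a shift or a turn outside -1 to 1 is refused whole. A call with a gripper value outside its range is refused whole. The fingers move at their own pace and stop on an object; the grip force is fixed at half the most. Time passes only in rows, so rows that do not move let the fingers close, or fill a call up. It gives the time, the measured TCP pose, the force, the opening and the grip force at its end, in the units of the state.
- bot.get_obs(): the state, without advancing time (a new reading comes with each control period).
- bot.capture(name): name is "scene" or "side" or "wrist"; returns the picture (480x640x3 uint8, blue, green, red); there is no depth.
- bot.camera_params(name): a dict with "fovy" (degrees; the focal length in pixels is half the picture's height over the tangent of half this angle, whatever the lens; pixels are square), "cx", "cy" (the principal point, pixels), "camera_from_world" (4x4, takes a point from world to camera coordinates). Camera axes: x right, y down, z forward; pixel columns grow to the right and rows downward; lengths in mm; the calibration is good to about 2 mm. A picture is of the moment at which its call begins: read the wrist's pose just before it. camera_params takes no time and is no camera call; for the wrist camera it gives the pose at the moment of the call.
- bot.close_job(): hands the job in; it is judged then, once.
The state is a dict: "time": time; "joint_positions": joint angles; "dq": joint speeds; "tau": joint torques, N m; "tool_pos": TCP position; "tcp_rot": TCP orientation; "contact_force": force on the tool from outside, world axes, zero at the start; "moment": the same for the moment, N m; "grip_width": finger opening in mm; "finger_force": force on a finger pad.
Only numpy, scipy, OpenCV 4.12 (cv2) and the standard library are available. Lean on these libraries where they do the work, as an engineer would, in place of code of your own. Each camera call takes 0.05 s, during which the arm holds its last target. There are 200 camera calls.

## Working session

There is one attempt and no reset: what is moved stays moved. The work goes in short steps, Python scripts to look and compute and a shell command to move; the robot and the scene stay as the last step left them, time stands still between calls to the robot, and variables do not carry over. Pictures are saved under pics/ and viewed, at most 10 in all, crops included, and the job is handed in when it is done.

```bash
mkdir -p pics; cat > h.py <<'E'
import numpy as np, cv2
from plant import bot
def K(p):
    f=240/np.tan(np.radians(p["fovy"])/2); return f,p["cx"],p["cy"]
def ray(n,u,v,z,p=None):
    p=p or bot.camera_params(n); f,cx,cy=K(p); T=np.array(p["camera_from_world"]); R=T[:3,:3]; c=-R.T@T[:3,3]
    d=R.T@np.array([(u-cx)/f,(v-cy)/f,1]); return c+d*(z-c[2])/d[2]
def proj(n,P,p=None):
    p=p or bot.camera_params(n); f,cx,cy=K(p); T=np.array(p["camera_from_world"])
    q=np.atleast_2d(P)@T[:3,:3].T+T[:3,3]; return np.c_[q[:,0]/q[:,2]*f+cx,q[:,1]/q[:,2]*f+cy]
E
python3 - <<'E'
from h import *
o=bot.get_obs();print(o)
for n in("scene","side","wrist"):
    p=bot.camera_params(n);T=np.array(p["camera_from_world"]);print(n,p["fovy"],p["cx"],p["cy"],-T[:3,:3].T@T[:3,3],T[2,:3])
    cv2.imwrite(f"pics/{n}0.png",bot.capture(n))
E
```

```text
{'time': 0.0, 'joint_positions': array([ 1.00798231e+00,  3.42737496e-01,  1.52502623e+00,  1.74799665e-05,
        1.27538889e+00, -1.45985067e-01]), 'dq': array([ 7.16928452e-04,  4.55198310e-04, -1.02921562e-03, -3.79333752e-05,
       -8.32414086e-04, -4.75781174e-04]), 'tau': array([ 1.79928534e-04, -4.31236553e+01, -2.44225860e+01,  7.17364834e-02,
        5.58151701e-02, -1.13323679e-04]), 'tool_pos': array([212.31497349, 479.73598692, 243.03405729]), 'tcp_rot': array([-3.14005171e+00, -2.43460305e-04,  2.72475841e+00]), 'contact_force': array([-0.1230354 , -0.60413345,  0.68890502]), 'moment': array([0.02156389, 0.01467786, 0.01350697]), 'finger_force': 0.0, 'grip_width': 92.06286306213823}
scene 55.56094861260822 314.41270021576787 238.39419723966628 [ 245.20598464 -430.1045422   750.11444275] [ 0.30293833  0.58478452 -0.75249946]
side 54.36320702543917 316.7786866110497 245.87738901458562 [431.80065912 934.60101743 791.64648028] [ 0.08489038 -0.74496828 -0.66167657]
wrist 58.65790109995746 319.3897880925829 235.04304378226894 [144.48942854 508.16166181 382.9992469 ] [ 0.24763993 -0.11165934 -0.96239631]
```

View pics/scene0.png

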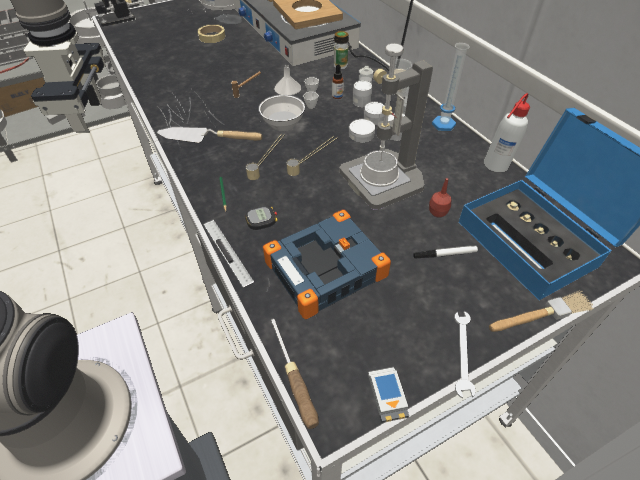

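View pics/side0.png

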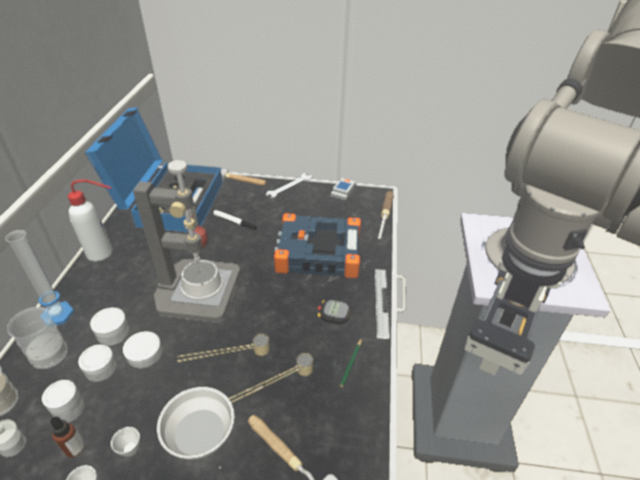

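The scene view shows the tester at (327,262), with the pack at (388,392) and its brass end downward in the image. I'll zoom in on both.

```bash
python3 - <<'E'
from h import *
a=cv2.imread("pics/scene0.png")
A=cv2.resize(a[360:425,360:420],None,fx=6,fy=6,interpolation=2)
B=cv2.resize(a[205:320,258:394],None,fx=3,fy=3,interpolation=2)
c=np.zeros((400,780,3),np.uint8);c[:390,:360]=A;c[:345,370:370+408]=B
cv2.imwrite("pics/c1.png",c)
for u,v in((388,392),(327,262)):print(ray("scene",u,v,22))
E
```

```text
[ 485.47125417 -216.71765049   22.        ]
[530.51871057  67.25213009  22.        ]
```

View pics/c1.png

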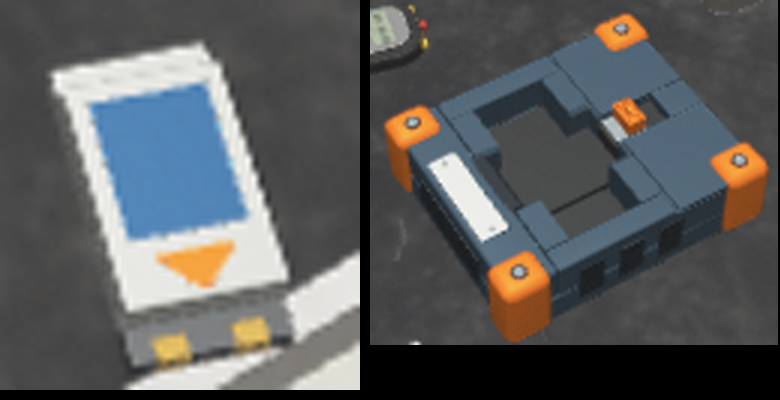

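The crop shows the brass tongue at the bottom of the image, so pack -x is roughly world -y. It also shows the tester's four bumper screws clearly. I'll fit both poses from these.

```bash
python3 - <<'E'
from h import *
from scipy.optimize import least_squares
S=[ray("scene",258+(x-370)/3,205+y/3,56)[:2] for x,y in((412,122),(621,30),(739,160),(518,271))]
S=np.array(S);print(S,S.mean(0))
d=(S[1]-S[0]+S[2]-S[3]);print("tester yaw",np.arctan2(d[1],d[0]))
W=(S[0]-S[3]+S[1]-S[2]);print("yaw from y",np.arctan2(-W[0],W[1]),np.linalg.norm(d)/2,np.linalg.norm(W)/2)
o=np.array([(-32,23,22),(-32,-23,22),(42,23,12),(42,-23,12),(-42,23,0),(-42,-23,0)])
px=np.array([(128,310),(288,278),(52,76),(205,43),(133,367),(292,340)])/6+[360,360]
def f(q):
    c,s=np.cos(q[2]),np.sin(q[2]);P=np.c_[q[0]+c*o[:,0]-s*o[:,1],q[1]+s*o[:,0]+c*o[:,1],o[:,2]]
    return (proj("scene",P)-px).ravel()
r=least_squares(f,[485,-217,1.57],x_scale=[10,10,.1]);print(r.x,r.fun.round(1))
ob=bot.get_obs();print(ob["tcp_rot"])
E
```

```text
[[441.24779913 133.37000257]
 [606.3284055  139.32791448]
 [613.56437135   1.19826499]
 [447.89437935  -6.07195788]] [527.25873883  66.95605604]
tester yaw 0.03997298451357665
yaw from y 0.049972646762588516 165.50750878910674 138.95927796056824
[ 489.26047464 -214.41917996    1.26839523] [-0.2 -0.   0.9 -0.3 -0.4 -1.4 -0.1 -0.8 -0.6  1.7  0.3  0.5]
[-3.14038469e+00 -1.62267294e-04  2.72482494e+00]
```

```bash
R='[[0.385,-0.964,0],[0,0,-0.505],1]'; python3 -m pendant '[[[0.385,-0.964,0],[0,0,-0.505],1],[[0.385,-0.964,0],[0,0,-0.505],1],[[0.385,-0.964,0],[0,0,-0.505],1],[[0.385,-0.964,0],[0,0,-0.505],1],[[0.385,-0.964,0],[0,0,-0.505],1],[[0.385,-0.964,0],[0,0,-0.505],1],[[0.385,-0.964,0],[0,0,-0.505],1],[[0.385,-0.964,0],[0,0,-0.505],1],[[0.385,-0.964,0],[0,0,-0.505],1],[[0.385,-0.964,0],[0,0,-0.505],1]]'
python3 -m pendant '[[[0.385,-0.964,0],[0,0,-0.505],1],[[0.385,-0.964,0],[0,0,-0.505],1],[[0.385,-0.964,0],[0,0,-0.505],1],[[0.385,-0.964,0],[0,0,-0.505],1],[[0.385,-0.964,0],[0,0,-0.505],1],[[0.385,-0.964,0],[0,0,-0.505],1],[[0.385,-0.964,0],[0,0,-0.505],1],[[0.385,-0.964,0],[0,0,-0.505],1],[[0.385,-0.964,0],[0,0,-0.505],1],[[0.385,-0.964,0],[0,0,-0.505],1]]'
python3 -m pendant '[[[0.385,-0.964,-0.3],[0,0,-0.505],1],[[0.385,-0.964,-0.3],[0,0,-0.505],1],[[0.385,-0.964,-0.3],[0,0,-0.505],1],[[0.385,-0.964,-0.3],[0,0,-0.505],1],[[0,0,-0.3],[0,0,0],1],[[0,0,-0.3],[0,0,0],1],[[0,0,0],[0,0,0],1],[[0,0,0],[0,0,0],1],[[0,0,0],[0,0,0],1],[[0,0,0],[0,0,0],1]]'
python3 - <<'E'
from h import *
o=bot.get_obs();print(o["tool_pos"],o["tcp_rot"],o["joint_positions"])
p=bot.camera_params("wrist");np.save("w1.npy",p,allow_pickle=True)
cv2.imwrite("pics/w1.png",bot.capture("wrist"))
E
```

```text
time: 0.98
tool_pos: [328.1, 189.4, 243.7]
tcp_rot: [3.141, 0.0, 2.116]
contact_force: [0.7, -0.4, 0.4]
grip_width: 91.9
finger_force: 0.0
time: 1.82
tool_pos: [443.7, -99.9, 243.6]
tcp_rot: [-3.141, -0.0, 1.509]
contact_force: [0.9, 0.5, 0.7]
grip_width: 91.7
finger_force: 0.0
time: 2.65
tool_pos: [489.9, -213.3, 190.6]
tcp_rot: [3.14, 0.0, 1.272]
contact_force: [0.1, -0.3, 0.3]
grip_width: 91.7
finger_force: 0.0
[ 489.92764909 -213.27628879  190.630862  ] [3.14021412e+00 2.99315188e-04 1.27184309e+00] [-5.54086753e-01  4.06429658e-01  1.58103698e+00  6.37734592e-05
  1.15271657e+00 -2.55159575e-01]
```

View pics/w1.png

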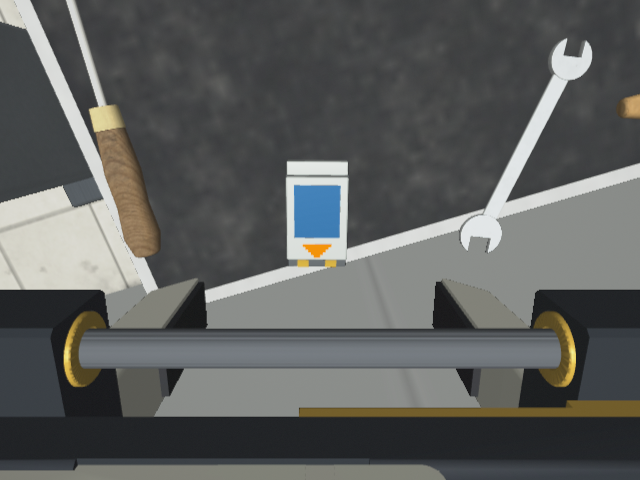

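The wrist view shows the pack square to the jaws: top face from (287,177) to (348,177) at the ledge step, front edge at row 261, and ledge end at row 162.

```bash
python3 - <<'E'
from h import *
from scipy.optimize import least_squares
p=np.load("w1.npy",allow_pickle=True).item()
o=np.array([(-32,23,22),(-32,-23,22),(32,23,22),(32,-23,22),(42,23,12),(42,-23,12)])
px=np.array([(286,261),(347,261.5),(286.5,176),(348.5,176),(287,162),(347.5,162)])
def f(q):
    c,s=np.cos(q[2]),np.sin(q[2]);P=np.c_[q[0]+c*o[:,0]-s*o[:,1],q[1]+s*o[:,0]+c*o[:,1],o[:,2]]
    return (proj("wrist",P,p)-px).ravel()
r=least_squares(f,[485,-217,1.27],x_scale=[10,10,.1]);print(r.x,r.fun.round(1))
E
```

```text
[ 486.62462691 -216.65560857    1.26405492] [ 0.6 -0.5 -0.2 -0.6 -1.1  0.7  0.5  1.2 -0.8 -0.7  1.  -0.2]
```

```bash
python3 -m pendant '[[[-0.08,-0.09,-0.7],[0,0,-0.06],1],[[0,0,-0.8],[0,0,0],1],[[0,0,-0.8],[0,0,0],1],[[0,0,-0.8],[0,0,0],1],[[0,0,-0.8],[0,0,0],1],[[0,0,-0.8],[0,0,0],1],[[0,0,-0.5],[0,0,0],1],[[0,0,-0.3],[0,0,0],1],[[0,0,-0.2],[0,0,0],1],[[0,0,0],[0,0,0],1]]'
python3 -m pendant '[[[0,0,0],[0,0,0],1],[[0,0,0],[0,0,0],-0.3],[[0,0,0],[0,0,0],-0.3],[[0,0,0],[0,0,0],-0.3],[[0,0,0],[0,0,0],-0.3],[[0,0,0],[0,0,0],-0.3],[[0,0,0],[0,0,0],-0.3],[[0,0,0],[0,0,0],-0.3],[[0,0,0],[0,0,0],-0.3],[[0,0,0],[0,0,0],-0.3]]'
```

```text
time: 3.53
tool_pos: [487.3, -216.5, 18.4]
tcp_rot: [-3.141, -0.0, 1.264]
contact_force: [0.6, -0.9, 0.4]
grip_width: 92.0
finger_force: 0.0
time: 4.37
tool_pos: [487.3, -216.7, 18.7]
tcp_rot: [3.142, 0.0, 1.263]
contact_force: [-0.0, -0.1, 1.2]
grip_width: 45.5
finger_force: 30.0
```

```bash
python3 -m pendant '[[[0,0,0.3],[0,0,0],-0.3],[[0,0,0.8],[0,0,0],-0.3],[[0,0,1],[0,0,0],-0.3],[[0,0,1],[0,0,0],-0.3],[[0,0,1],[0,0,0],-0.3],[[0.08,0.79,0],[0,0,-0.847],-0.3],[[0.08,0.79,0],[0,0,-0.847],-0.3],[[0.08,0.79,0],[0,0,-0.847],-0.3],[[0.08,0.79,0],[0,0,-0.847],-0.3],[[0.08,0.79,0],[0,0,-0.847],-0.3]]'
python3 -m pendant '[[[0.08,0.79,0],[0,0,-0.847],-0.3],[[0.08,0.79,0],[0,0,-0.847],-0.3],[[0.08,0.79,0],[0,0,-0.847],-0.3],[[0.08,0.79,0],[0,0,-0.847],-0.3],[[0.08,0.79,0],[0,0,-0.847],-0.3],[[0.08,0.79,0],[0,0,-0.847],-0.3],[[0.08,0.79,0],[0,0,-0.847],-0.3],[[0,0,0],[0,0,0],-0.3],[[0,0,0],[0,0,0],-0.3],[[0,0,0],[0,0,0],-0.3]]'
python3 - <<'E'
from h import *
o=bot.get_obs();print(o["tool_pos"],o["tcp_rot"],o["joint_positions"])
p=bot.camera_params("wrist");np.save("w2.npy",p,allow_pickle=True)
cv2.imwrite("pics/w2.png",bot.capture("wrist"))
E
```

```text
time: 5.2
tool_pos: [499.0, -97.1, 142.2]
tcp_rot: [3.142, 0.0, 0.75]
contact_force: [1.0, -0.5, -1.8]
grip_width: 45.9
finger_force: 30.0
time: 6.03
tool_pos: [515.9, 67.4, 141.9]
tcp_rot: [3.141, 0.0, 0.046]
contact_force: [0.1, -0.4, -1.0]
grip_width: 45.4
finger_force: 30.0
[515.87473831  67.36527411 141.87921401] [3.14112978e+00 3.64732190e-04 4.57045115e-02] [-1.72506890e-02  4.39539270e-01  1.68115669e+00 -5.68636100e-04
  1.02123165e+00  1.50813813e+00]
```

View pics/w2.png

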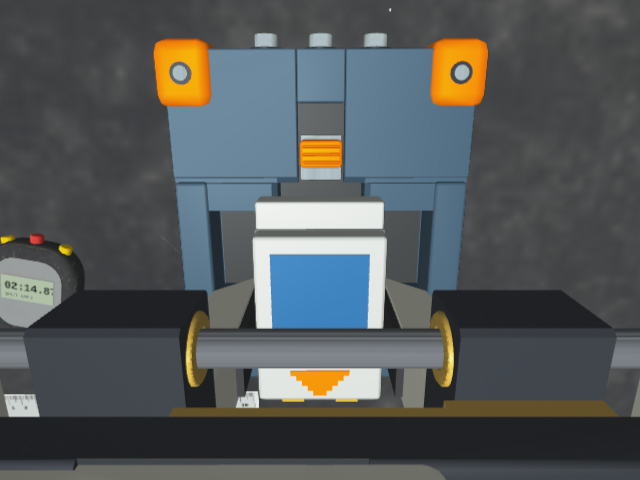

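The wrist view shows the pack held squarely, with its front edge at row 398 and ledge end at row 201. The two far screws are at (180,73) and (461,73), and the thumb piece is at (321,153). I'll compute the offsets.

```bash
python3 - <<'E'
from h import *
from scipy.optimize import least_squares
p=np.load("w2.npy",allow_pickle=True).item()
L=ray("wrist",180,73,56,p);Rr=ray("wrist",461,73,56,p);m=(L+Rr)/2;d=L-Rr
yaw=np.arctan2(-d[0],d[1]);print("screws",m,yaw,np.linalg.norm(d))
ex=np.array([np.cos(yaw),np.sin(yaw)]);print("bay from screws",m[:2]-ex*(82.75+15))
t=ray("wrist",321,153,61.5,p);print("bay from thumb",t[:2]-ex*59.5)
for u in((180,178),(470,178),(211,236),(430,236)): pass
z=134.3
o=np.array([(-32,23,11),(-32,-23,11),(32,23,11),(32,-23,11),(42,23,1),(42,-23,1)])
px=np.array([(259,399),(381.5,399),(254,237),(385,237),(256.5,200),(383,200)])
def f(q):
    c,s=np.cos(q[2]),np.sin(q[2]);P=np.c_[q[0]+c*o[:,0]-s*o[:,1],q[1]+s*o[:,0]+c*o[:,1],o[:,2]+q[3]]
    return (proj("wrist",P,p)-px).ravel()
r=least_squares(f,[515,67,0.05,z],x_scale=[10,10,.1,10]);print(r.x,r.fun.round(1))
E
```

```text
screws [607.77831543  69.45804912  56.        ] 0.045655759045969364 139.34833575098122
bay from screws [510.13017515  64.99674894]
bay from thumb [509.76473661  64.73054315]
[5.16410407e+02 6.57144022e+01 4.77837445e-02 1.31366726e+02] [ 0.6 -0.9 -1.  -1.1 -2.  -0.5  2.5 -0.8 -1.5  1.7  1.3  1.4]
```

```bash
python3 -m pendant '[[[-0.02,-0.007,-0.45],[0.027,-0.58,0],-0.3],[[-0.02,-0.007,-0.45],[0.027,-0.58,0],-0.3],[[-0.02,-0.007,-0.45],[0.027,-0.58,0],-0.3],[[-0.02,-0.007,-0.45],[0.027,-0.58,0],-0.3],[[0,0,0],[0,0,0],-0.3],[[0,0,0],[0,0,0],-0.3],[[0,0,0],[0,0,0],-0.3],[[0,0,0],[0,0,0],-0.3],[[0,0,0],[0,0,0],-0.3],[[0,0,0],[0,0,0],-0.3]]'
python3 - <<'E'
from h import *
o=bot.get_obs();print(o["tool_pos"],o["tcp_rot"])
p=bot.camera_params("wrist");np.save("w3.npy",p,allow_pickle=True)
w=bot.capture("wrist");s=bot.capture("side");c=bot.capture("scene")
a=np.zeros((590,800,3),np.uint8);a[:300,:400]=cv2.resize(w[60:420,80:560],(400,300))
a[:300,400:800]=cv2.resize(s[195:300,255:395],(400,300),interpolation=2)
a[300:590,:400]=cv2.resize(c[200:320,255:420],(400,290),interpolation=2)
cv2.imwrite("pics/w3f.png",w);cv2.imwrite("pics/c3.png",a)
E
```

```text
time: 6.92
tool_pos: [514.6, 66.8, 88.4]
tcp_rot: [-3.141, -0.28, 0.044]
contact_force: [1.3, -0.1, -0.9]
grip_width: 45.6
finger_force: 30.0
[514.60572303  66.78041346  88.39924081] [-3.1409887  -0.27965242  0.0435263 ]
```

View pics/c3.png

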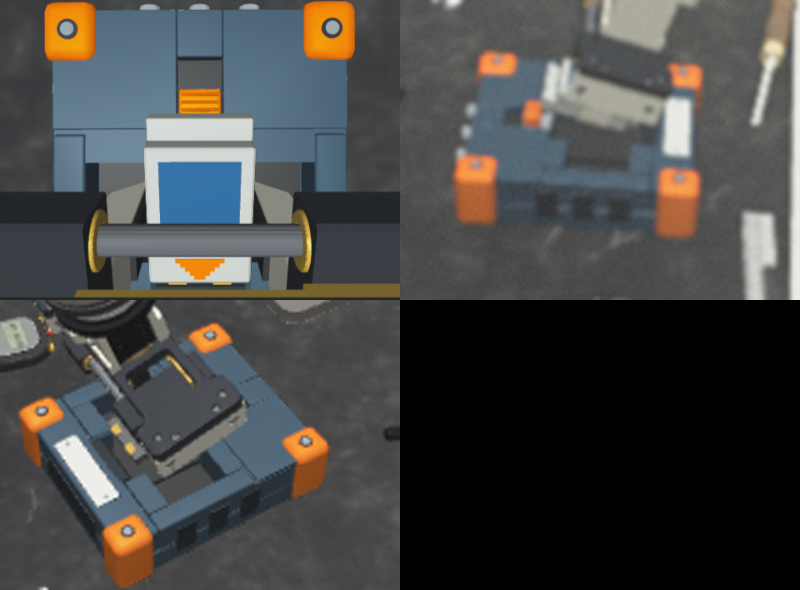

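The combined crop shows the pack tilted tongue-down over the bay. The screws appear at about (160,94) and (478,92) in the full wrist image, and the ledge end is still short of the thumb piece. I'll check the lateral alignment numerically.

```bash
python3 - <<'E'
from h import *
from scipy.optimize import least_squares
p=np.load("w3.npy",allow_pickle=True).item();w=cv2.imread("pics/w3f.png")
h=cv2.cvtColor(w,cv2.COLOR_BGR2HSV)
# thumb centroid (orange in the middle)
m=((h[...,0]>5)&(h[...,0]<22)&(h[...,1]>150)&(h[...,2]>120)).astype(np.uint8);m[:,:260]=0;m[:,390:]=0;m[230:]=0
ys,xs=np.nonzero(m);print("thumb",xs.min(),xs.max(),ys.min(),ys.max())
# screws : grey blobs inside orange
for a,b in((130,190),(450,510)):
    c=w[70:120,a:b].astype(int);g=(abs(c[...,0]-c[...,2])<40)&(c.max(2)>120);y,x=np.nonzero(g);print("screw",x.mean()+a,y.mean()+70)
blue=((h[...,0]>100)&(h[...,0]<112)&(h[...,1]>180)&(h[...,2]>120)).astype(np.uint8)
n,l,st,ce=cv2.connectedComponentsWithStats(blue);i=st[1:,4].argmax()+1;print("label",st[i])
yaw=.0445;L=ray("wrist",160.4,93,56,p);Rr=ray("wrist",478.4,93,56,p);q=(L+Rr)/2;d=L-Rr
print(q,np.arctan2(-d[0],d[1]),np.linalg.norm(d))
ex=np.array([np.cos(yaw),np.sin(yaw)]);print("bay",q[:2]-97.75*ex)
t=ray("wrist",(xs.min()+xs.max()+1)/2,ys.min(),61.5,p);print("bay by thumb far edge",t[:2]-66.5*ex)
# pack predicted, centre from TCP
R=cv2.Rodrigues(np.array([0,0,.044]))[0]@cv2.Rodrigues(np.array([0,-.28,0.]))[0]
T=bot.get_obs()["tool_pos"];C=T-R@[0,0,7.6]
o=np.array([(-32,23,11),(-32,-23,11),(32,23,11),(32,-23,11),(42,23,1),(42,-23,1)])
print(proj("wrist",C+o@R.T,p).round(1))
E
```

```text
thumb 294 344 167 195
screw 159.52777777777777 93.7037037037037
screw 478.5700934579439 92.5Traceback (most recent call last):
  File "<stdin>", line 12, in <module>
ValueError: attempt to get argmax of an empty sequence
```

```bash
python3 - <<'E'
from h import *
p=np.load("w3.npy",allow_pickle=True).item()
yaw=.0445;L=ray("wrist",159.5,93.7,56,p);Rr=ray("wrist",478.6,92.5,56,p);q=(L+Rr)/2;d=L-Rr
print(q,np.arctan2(-d[0],d[1]),np.linalg.norm(d))
ex=np.array([np.cos(yaw),np.sin(yaw)]);print("bay",q[:2]-97.75*ex)
t=ray("wrist",319.5,167,61.5,p);print("bay by thumb far edge",t[:2]-66.5*ex)
R=cv2.Rodrigues(np.array([0,0,.044]))[0]@cv2.Rodrigues(np.array([0,-.28,0.]))[0]
T=bot.get_obs()["tool_pos"];C=T-R@[0,0,7.6]
o=np.array([(-32,23,11),(-32,-23,11),(32,23,11),(32,-23,11),(42,23,1),(42,-23,1)])
print(proj("wrist",C+o@R.T,p).round(1))
E
```

```text
[608.06272744  69.55433003  56.        ] 0.047243382747880314 139.8583235268274
bay [510.40949619  65.20589053]
bay by thumb far edge [508.37428738  64.93534435]
[[253.9 404.1]
 [376.4 404.1]
 [245.8 240.9]
 [383.2 240.8]
 [249.2 205.4]
 [380.3 205.4]]
```

```bash
python3 -m pendant '[[[-0.03,0,-0.2],[0,0,0],-0.3],[[-0.03,0,-0.2],[0,0,0],-0.3],[[0,0,-0.2],[0,0,0],-0.3],[[0,0,-0.1],[0,0,0],-0.3],[[0,0,-0.1],[0,0,0],-0.3],[[0,0,0],[0,0,0],-0.3],[[0,0,0],[0,0,0],-0.3],[[0,0,0],[0,0,0],-0.3],[[0,0,0],[0,0,0],-0.3],[[0,0,0],[0,0,0],-0.3]]'
```

```text
time: 7.9
tool_pos: [512.1, 66.8, 64.0]
tcp_rot: [-3.141, -0.279, 0.043]
contact_force: [-0.2, -0.4, -2.2]
grip_width: 45.7
finger_force: 30.0
```

```bash
python3 -m pendant '[[[0,0,-0.04],[0,0,0],-0.3],[[0,0,-0.04],[0,0,0],-0.3],[[0,0,-0.03],[0,0,0],-0.3],[[-0.05,-0.002,0],[0,0,0],-0.3],[[-0.05,-0.002,0],[0,0,0],-0.3],[[-0.05,-0.002,0],[0,0,0],-0.3],[[0,0,0],[0,0,0],-0.3],[[0,0,0],[0,0,0],-0.3],[[0,0,0],[0,0,0],-0.3],[[0,0,0],[0,0,0],-0.3]]'
```

```text
time: 8.73
tool_pos: [507.5, 66.7, 60.5]
tcp_rot: [-3.141, -0.279, 0.043]
contact_force: [0.1, 0.0, -1.0]
grip_width: 45.4
finger_force: 30.0
```

```bash
python3 -m pendant '[[[-0.03,-0.001,-0.01],[0,0,0],-0.3],[[-0.03,-0.001,-0.01],[0,0,0],-0.3],[[0,0,0],[0,0,0],-0.3],[[0,0,0],[0,0,0],-0.3],[[0,0,0],[0,0,0],-0.3],[[0,0,0],[0,0,0],-0.3],[[0,0,0],[0,0,0],-0.3],[[0,0,0],[0,0,0],-0.3],[[0,0,0],[0,0,0],-0.3],[[0,0,0],[0,0,0],-0.3]]'
python3 -m pendant '[[[-0.03,-0.001,0],[0,0,0],-0.3],[[-0.03,-0.001,0],[0,0,0],-0.3],[[0,0,0],[0,0,0],-0.3],[[0,0,0],[0,0,0],-0.3],[[0,0,0],[0,0,0],-0.3],[[0,0,0],[0,0,0],-0.3],[[0,0,0],[0,0,0],-0.3],[[0,0,0],[0,0,0],-0.3],[[0,0,0],[0,0,0],-0.3],[[0,0,0],[0,0,0],-0.3]]'
```

```text
time: 9.57
tool_pos: [505.8, 66.6, 59.9]
tcp_rot: [-3.141, -0.279, 0.043]
contact_force: [3.1, -0.5, 0.4]
grip_width: 46.0
finger_force: 30.0
time: 10.4
tool_pos: [503.9, 66.5, 59.9]
tcp_rot: [-3.141, -0.279, 0.043]
contact_force: [2.7, -0.6, 1.1]
grip_width: 45.7
finger_force: 30.0
```

```bash
python3 -m pendant '[[[0.013,0.001,-0.044],[-0.013,0.29,0],-0.3],[[0.013,0.001,-0.044],[-0.013,0.29,0],-0.3],[[0,0,0],[0,0,0],-0.3],[[0.013,0.001,-0.044],[-0.013,0.29,0],-0.3],[[0.013,0.001,-0.044],[-0.013,0.29,0],-0.3],[[0,0,0],[0,0,0],-0.3],[[0,0,0],[0,0,0],-0.3],[[0,0,0],[0,0,0],-0.3],[[0,0,0],[0,0,0],-0.3],[[0,0,0],[0,0,0],-0.3]]'
```

```text
time: 11.23
tool_pos: [505.1, 66.7, 54.5]
tcp_rot: [-3.141, -0.14, 0.043]
contact_force: [4.1, 0.4, -0.7]
grip_width: 45.9
finger_force: 30.0
```

```bash
python3 -m pendant '[[[0.019,0.001,-0.046],[-0.013,0.29,0],-0.3],[[0.019,0.001,-0.046],[-0.013,0.29,0],-0.3],[[0,0,0],[0,0,0],-0.3],[[0.023,0.001,-0.047],[-0.013,0.29,0],-0.3],[[0.023,0.001,-0.047],[-0.013,0.29,0],-0.3],[[0,0,0],[0,0,0],-0.3],[[0,0,0],[0,0,0],-0.3],[[0,0,0],[0,0,0],-0.3],[[0,0,0],[0,0,0],-0.3],[[0,0,0],[0,0,0],-0.3]]'
python3 - <<'E'
from h import *
w=bot.capture("wrist");s=bot.capture("side")
cv2.imwrite("pics/w4.png",w)
E
```

```text
time: 12.07
tool_pos: [507.5, 66.8, 48.9]
tcp_rot: [-3.141, -0.0, 0.044]
contact_force: [3.8, -0.8, -2.9]
grip_width: 46.1
finger_force: 30.0
```

View pics/w4.png

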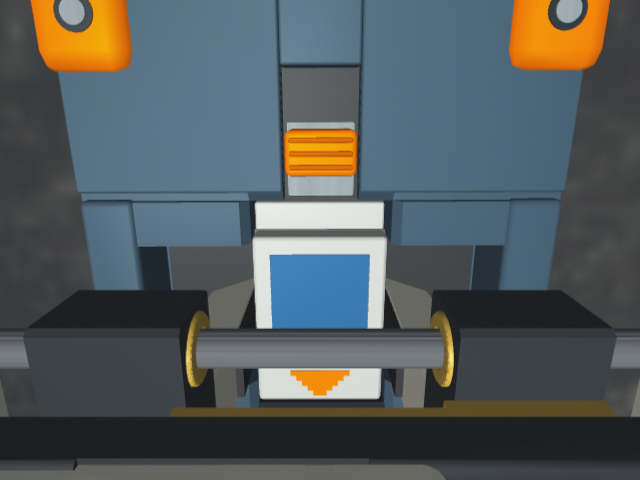

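The pack appears flat in the bay with its ledge up against the catch-end wall (row 201). Next I'll press lightly, release and rise.

```bash
python3 -m pendant '[[[0,0,-0.03],[0,0,0],-0.3],[[0,0,-0.02],[0,0,0],-0.3],[[0,0,0],[0,0,0],-0.3],[[0,0,0],[0,0,0],0.35],[[0,0,0],[0,0,0],0.35],[[0,0,0],[0,0,0],0.35],[[0,0,0],[0,0,0],0.35],[[0,0,0],[0,0,0],0.35],[[0,0,0],[0,0,0],0.35],[[0,0,0],[0,0,0],0.35]]'
python3 -m pendant '[[[0,0,0.3],[0,0,0],0.35],[[0,0,0.7],[0,0,0],0.35],[[0,0,1],[0,0,0],0.35],[[0,0,1],[0,0,0],0.35],[[0,0,0],[0,0,0],-1],[[0,0,0],[0,0,0],-1],[[0,0,0],[0,0,0],-1],[[0,0,0],[0,0,0],-1],[[0,0,0],[0,0,0],-1],[[0,0,0],[0,0,0],-1]]'
python3 - <<'E'
from h import *
w=bot.capture("wrist");cv2.imwrite("pics/w5.png",w)
p=bot.camera_params("wrist");np.save("w5.npy",p,allow_pickle=True)
E
```

```text
time: 13.0
tool_pos: [507.8, 66.8, 47.3]
tcp_rot: [-3.141, 0.0, 0.043]
contact_force: [0.2, -0.6, 0.1]
grip_width: 61.9
finger_force: 0.0
time: 13.83
tool_pos: [507.4, 66.8, 136.6]
tcp_rot: [-3.141, 0.002, 0.043]
contact_force: [0.1, -0.5, -0.2]
grip_width: 27.1
finger_force: 0.0
```

View pics/w5.png

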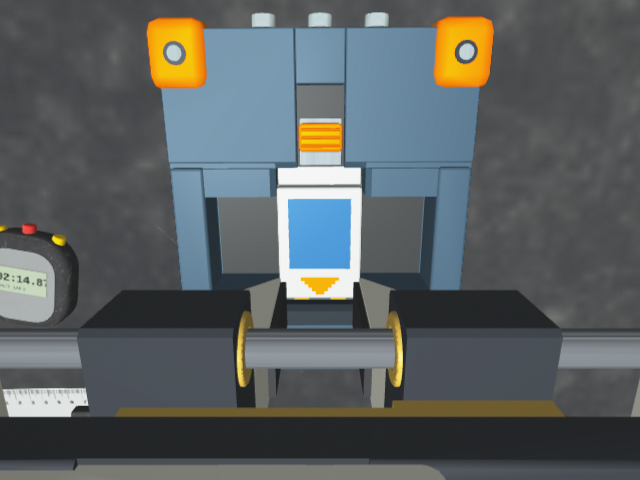

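The wrist view shows the pack in the bay: top face about (279,186)–(360,297), ledge at row 168, brass just visible at row 298. I'll fit its height and tilt.

```bash
python3 - <<'E'
from h import *
from scipy.optimize import least_squares
p=np.load("w5.npy",allow_pickle=True).item()
L=ray("wrist",174.5,53,56,p);Rr=ray("wrist",466,51.5,56,p);print("screws",(L+Rr)/2,np.linalg.norm(L-Rr))
t=ray("wrist",321,137,61.5,p);print("thumb",t)
o=np.array([(-32,23,11),(-32,-23,11),(32,23,11),(32,-23,11),(42,23,1),(42,-23,1)])
px=np.array([(281,297),(359,297),(278,186),(361.5,186),(278.5,168),(361,168)])
def f(q):
    R=cv2.Rodrigues(np.array([0,0,q[2]]))[0]@cv2.Rodrigues(np.array([0,q[4],0.]))[0]
    return (proj("wrist",o@R.T+[q[0],q[1],q[3]],p)-px).ravel()
r=least_squares(f,[510,67,.045,41,0],x_scale=[10,10,.1,10,.1]);print(r.x,r.fun.round(1))
for th in(0,-.05):
  R=cv2.Rodrigues(np.array([0,0,.045]))[0]@cv2.Rodrigues(np.array([0,th,0.]))[0]
  q=np.array([509,65.2,41+ (2 if th else 0)]);print(proj("wrist",o@R.T+q,p).round(0).tolist())
E
```

```text
screws [608.11705182  69.32436388  56.        ] 139.39175799924718
thumb [568.90947261  67.2040114   61.5       ]
[5.08485313e+02 6.51083644e+01 4.48786204e-02 3.42169122e+01
 8.32961224e-02] [-0.7  0.1  0.5 -0.   0.1  0.6 -0.   0.4  0.9 -0.5 -0.9 -0.6]
[[280.0, 301.0], [360.0, 301.0], [276.0, 190.0], [363.0, 190.0], [278.0, 169.0], [362.0, 169.0]]
[[280.0, 302.0], [360.0, 302.0], [276.0, 192.0], [364.0, 192.0], [277.0, 170.0], [362.0, 170.0]]
```

```bash
python3 -m pendant '[[[0.75,0.033,0],[0,0,0],-1],[[0.75,0.033,0],[0,0,0],-1],[[0.75,0.033,0],[0,0,0],-1],[[0.75,0.033,0],[0,0,0],-1],[[0,0,-0.5],[0,0,0],-1],[[0,0,-0.6],[0,0,0],-1],[[0,0,-0.5],[0,0,0],-1],[[0,0,-0.35],[0,0,0],-1],[[0,0,-0.18],[0,0,0],-1],[[0,0,0],[0,0,0],-1]]'
python3 -m pendant '[[[-0.15,-0.007,0],[0,0,0],-1],[[-0.15,-0.007,0],[0,0,0],-1],[[-0.05,-0.002,0],[0,0,0],-1],[[0,0,0],[0,0,0],-1],[[0,0,0],[0,0,0],-1],[[0,0,0],[0,0,0],-1],[[0,0,0],[0,0,0],-1],[[0,0,0],[0,0,0],-1],[[0,0,0],[0,0,0],-1],[[0,0,0],[0,0,0],-1]]'
```

```text
time: 14.72
tool_pos: [597.2, 70.7, 72.2]
tcp_rot: [-3.141, 0.003, 0.043]
contact_force: [-0.3, -0.2, 0.1]
grip_width: 0.1
finger_force: 0.0
time: 15.55
tool_pos: [587.4, 70.3, 73.5]
tcp_rot: [-3.141, 0.0, 0.043]
contact_force: [0.4, -0.1, 0.6]
grip_width: 0.5
finger_force: 0.0
```

```bash
python3 -m pendant '[[[-0.05,-0.002,0],[0,0,0],-1],[[-0.05,-0.002,0],[0,0,0],-1],[[-0.05,-0.002,0],[0,0,0],-1],[[-0.05,-0.002,0],[0,0,0],-1],[[-0.05,-0.002,0],[0,0,0],-1],[[-0.05,-0.002,0],[0,0,0],-1],[[0,0,0],[0,0,0],-1],[[0,0,0],[0,0,0],-1],[[0,0,0],[0,0,0],-1],[[0,0,0],[0,0,0],-1]]'
python3 -m pendant '[[[-0.03,-0.001,0],[0,0,0],-1],[[-0.03,-0.001,0],[0,0,0],-1],[[0,0,0],[0,0,0],-1],[[0,0,0],[0,0,0],-1],[[0,0,0],[0,0,0],-1],[[0,0,0],[0,0,0],-1],[[0,0,0],[0,0,0],-1],[[0,0,0],[0,0,0],-1],[[0,0,0],[0,0,0],-1],[[0,0,0],[0,0,0],-1]]'
```

```text
time: 16.38
tool_pos: [579.4, 69.9, 73.8]
tcp_rot: [-3.141, -0.002, 0.043]
contact_force: [5.4, -0.3, -2.5]
grip_width: 0.3
finger_force: 2.6
time: 17.22
tool_pos: [579.1, 69.9, 74.0]
tcp_rot: [-3.141, -0.006, 0.043]
contact_force: [10.6, 1.2, -5.6]
grip_width: 0.3
finger_force: 4.9
```

```bash
python3 -m pendant '[[[0.3,0.01,0],[0,0,0],-1],[[0.3,0.01,0.3],[0,0,0],-1],[[-0.3,0,1],[0,0,0],-1],[[-0.7,-0.03,1],[0,0,0],-1],[[-0.8,-0.03,0],[0,0,0],-1],[[-0.8,-0.03,0],[0,0,0],-1],[[-0.3,-0.01,0],[0,0,0],-1],[[0,0,0],[0,0,0],-1],[[0,0,0],[0,0,0],-1],[[0,0,0],[0,0,0],-1]]'
python3 - <<'E'
from h import *
w=bot.capture("wrist");p=bot.camera_params("wrist");print(bot.get_obs()["tool_pos"])
cv2.imwrite("pics/w6.png",w)
h=cv2.cvtColor(w,cv2.COLOR_BGR2HSV)
m=((h[...,0]>3)&(h[...,0]<22)&(h[...,1]>150)&(h[...,2]>100)).astype(np.uint8)
n,l,st,ce=cv2.connectedComponentsWithStats(m)
for s,c in zip(st[1:],ce[1:]):
    if s[4]>60: print(s,ray("wrist",*c,61.5,p)[:2],ray("wrist",*c,56,p)[:2])
E
```

```text
time: 18.05
tool_pos: [508.8, 67.4, 142.6]
tcp_rot: [-3.141, -0.001, 0.043]
contact_force: [0.0, 0.1, 0.4]
grip_width: 0.4
finger_force: 0.0
[508.72979923  67.40335347 142.40118884]
[ 429   23   61   68 2457] [611.0798949   1.8879412] [6.11824183e+02 2.15707253e-01]
[ 153   24   60   69 1804] [604.97651582 135.40859413] [605.56878616 137.06197125]
[300 141  43  28 821] [561.14268257  66.93239276] [560.64317963  66.8802269 ]
[362 401  29  15 176] [411.08418199  27.62030361] [406.84715831  26.58898796]
[390 401  20  15 108] [411.88361689  13.39997707] [407.66650481  12.01447445]
[410 401  15  15  93] [412.22663252   1.99749566] [4.08018064e+02 3.27990390e-01]
[425 401  19  15 124] [412.32591252  -7.71092261] [408.11981674  -9.62223633]
[440 401  16  15  82] [413.29068167 -16.75584172] [409.10861548 -18.89243807]
[458 401  19  15  93] [413.32474094 -27.7079944 ] [409.14352306 -30.11737702]
[160 409  60   7 180] [403.40079621 140.55356636] [398.97240174 142.33508977]
[221 409  21   7  64] [404.24254938 114.74090553] [399.83512053 115.87951065]
[252 409  36   7 113] [405.39831926  91.23570979] [401.01967728  91.78886885]
```

View pics/w6.png

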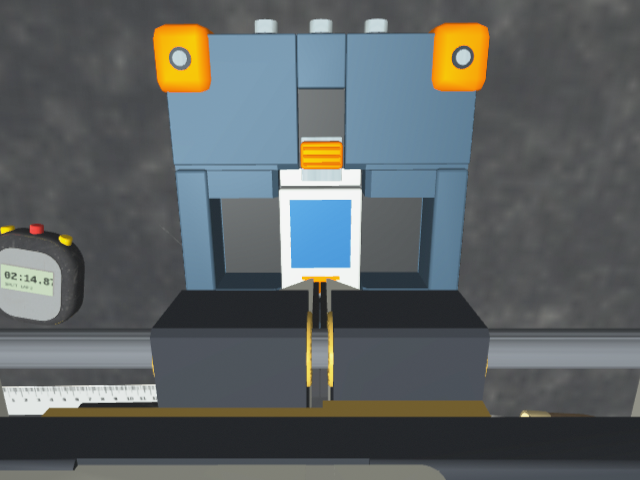

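```bash
python3 - <<'E'
from h import *
p5=np.load("w5.npy",allow_pickle=True).item();p6=bot.camera_params("wrist")
for n,p in(("w5",p5),("w6",p6)):
    w=cv2.imread(f"pics/{n}.png");h=cv2.cvtColor(w,cv2.COLOR_BGR2HSV)
    m=((h[...,0]>3)&(h[...,0]<22)&(h[...,1]>150)&(h[...,2]>100)).astype(np.uint8);m[:100]=0;m[200:]=0;m[:,:280]=0;m[:,370:]=0
    y,x=np.nonzero(m);far=ray("wrist",320,y.min(),61.5,p)[0]
    S=[]
    for lo,hi in((140,220),(420,500)):
        c=w[35:75,lo:hi].astype(int);g=(abs(c[...,0]-c[...,2])<45)&(c.max(2)>110);yy,xx=np.nonzero(g);S.append(ray("wrist",xx.mean()+lo,yy.mean()+35,56,p))
    s=np.mean(S,0);c=ray("wrist",x.mean(),y.mean(),61.5,p)
    print(n,y.min(),y.max(),"far-screw",far-s[0],"cen-screw",c[0]-s[0])
    for v in range(160,192,1): print(v,w[v,320].tolist(),end=" ") if n=="w6" else 0
print([ray("wrist",320,v,42+8-.5,p6)[0] for v in(179,180,181)], [ray("wrist",320,v,42,p6)[0] for v in(169,170,187)])
E
```

```text
w5 123 150 far-screw -32.64564103503244 cen-screw -39.07471451283675
w6 141 168 far-screw -40.046971162751674 cen-screw -46.93216739578713
160 [10, 202, 247] 161 [10, 201, 247] 162 [10, 170, 246] 163 [10, 129, 238] 164 [10, 131, 240] 165 [10, 161, 246] 166 [10, 185, 247] 167 [10, 158, 246] 168 [13, 137, 237] 169 [166, 177, 198] 170 [220, 217, 202] 171 [220, 217, 202] 172 [220, 217, 202] 173 [220, 217, 202] 174 [221, 217, 202] 175 [220, 217, 202] 176 [220, 217, 201] 177 [220, 217, 202] 178 [220, 217, 201] 179 [220, 217, 202] 180 [221, 220, 209] 181 [238, 240, 236] 182 [245, 246, 245] 183 [245, 246, 245] 184 [245, 246, 245] 185 [225, 229, 224] 186 [107, 109, 105] 187 [103, 106, 102] 188 [145, 149, 145] 189 [212, 216, 211] 190 [237, 240, 237] 191 [244, 245, 244] [np.float64(547.0250096990393), np.float64(546.4777985652172), np.float64(545.9298859300595)] [np.float64(551.5330614327823), np.float64(550.9753877780646), np.float64(541.3851315376104)]
```

```bash
python3 -m pendant '[[[0.7,0.028,0],[0,0,0],-1],[[0.7,0.028,0],[0,0,0],-1],[[0.7,0.028,0],[0,0,0],-1],[[0.67,0.028,0],[0,0,0],-1],[[0,0,-0.6],[0,0,0],-1],[[0,0,-0.6],[0,0,0],-1],[[0,0,-0.5],[0,0,0],-1],[[0,0,-0.4],[0,0,0],-1],[[0,0,-0.25],[0,0,0],-1],[[0,0,0],[0,0,0],-1]]'
python3 -m pendant '[[[-0.15,-0.007,0],[0,0,0],-1],[[-0.1,-0.005,0],[0,0,0],-1],[[-0.1,-0.005,0],[0,0,0],-1],[[-0.1,-0.005,0],[0,0,0],-1],[[-0.06,0,0],[0,0,0],-1],[[-0.06,0,0],[0,0,0],-1],[[0,0,0],[0,0,0],-1],[[0,0,0],[0,0,0],-1],[[0,0,0],[0,0,0],-1],[[0,0,0],[0,0,0],-1]]'
```

```text
time: 18.93
tool_pos: [590.7, 70.8, 70.3]
tcp_rot: [-3.141, 0.002, 0.043]
contact_force: [-1.1, -0.1, 0.8]
grip_width: 0.2
finger_force: 0.0
time: 19.77
tool_pos: [578.8, 70.2, 73.6]
tcp_rot: [-3.141, -0.013, 0.043]
contact_force: [16.2, 2.0, -10.0]
grip_width: 0.6
finger_force: 7.8
```

```bash
python3 -m pendant '[[[0.3,0.01,0],[0,0,0],-1],[[0.4,0.01,0],[0,0,0],-1],[[0,0,0.6],[0,0,0],-1],[[-0.5,0,1],[0,0,0],-1],[[-0.7,-0.03,0.8],[0,0,0],-1],[[-0.8,-0.03,0],[0,0,0],-1],[[-0.8,-0.03,0],[0,0,0],-1],[[-0.1,0,0],[0,0,0],-1],[[0,0,0],[0,0,0],-1],[[0,0,0],[0,0,0],-1]]'
python3 - <<'E'
from h import *
w=bot.capture("wrist");p=bot.camera_params("wrist");cv2.imwrite("pics/w7.png",w)
h=cv2.cvtColor(w,cv2.COLOR_BGR2HSV)
m=((h[...,0]>3)&(h[...,0]<22)&(h[...,1]>150)&(h[...,2]>100)).astype(np.uint8)
n,l,st,ce=cv2.connectedComponentsWithStats(m)
for s,c in zip(st[1:],ce[1:]):
    if s[4]>300: print(s,ray("wrist",*c,61.5,p)[:2])
print(bot.get_obs()["tool_pos"])
E
```

```text
time: 20.6
tool_pos: [508.3, 68.0, 144.8]
tcp_rot: [-3.141, -0.002, 0.043]
contact_force: [0.3, -0.1, 0.3]
grip_width: 0.5
finger_force: 0.0
[ 429   23   60   68 2417] [611.33489288   1.88796599]
[ 156   24   59   68 1773] [605.29814144 135.3987751 ]
[302 141  42  27 797] [561.40687388  66.85940932]
[508.66094422  68.01641623 144.53349006]
```

View pics/w7.png

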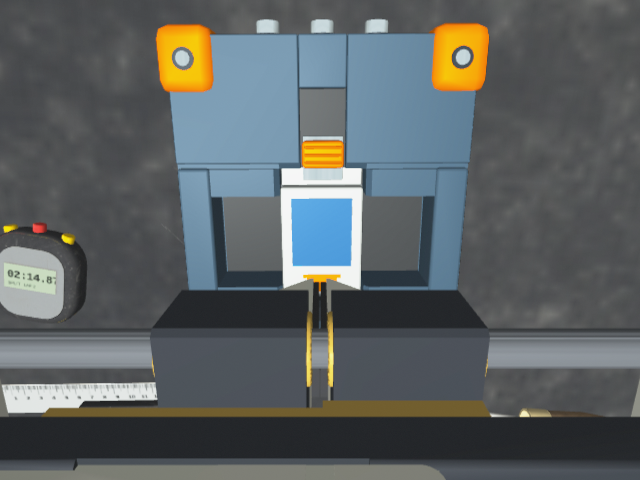

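The thumb piece has not moved since the first push, so the catch is at its hard stop. The bolt lies over the ledge and the arm is clear.

```bash
python3 -c "
from plant import bot
print(bot.close_job())"
```

```text
the job is handed in; nothing more can be done
None
```

I fitted the pack tongue-first under the lip, rocked it flat, pushed the lock catch over its ledge to a hard stop, and handed the job in at about 20.7 s; no verdict came back. Catch travel measured only 7.4 to 7.9 mm on camera against the 7 mm needed, and the loose tools were never touched.

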